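Wind the bench kettle upright, pin it and put its lid on

TASK

The tilting kettle on the bakery bench has been left tipped after washing. Turn its handwheel clockwise until the kettle stands fully upright against its stop, then lock it with the loose T-handled pin, pushed from outside through the kettle's locking arm and well into the hole of the column behind it, and lay the lid squarely on the kettle. Leave the other things on the bench where they are.

Things in the scene. Friction and masses are not known exactly. Their poses are not given: they have to be found in the camera images.
- stand: fixed stand of the kettle, set anywhere on the bench and turned a little. Base plate 240 x 376 mm; two aluminium columns 80 (x) x 45 (y) x 265 mm high, outer faces at y = +-175 mm; on the right (-y) a grey gear box with the handwheel. Origin on the bench under the kettle's middle; x away from the worker, y left, z up. The kettle's trunnion axis runs along y, 170 mm up
- wheel_hub (a point): centre of the handwheel's rim at mid-depth, fixed at (-108, -225, 185) mm from the stand's origin; axes as the stand. The shaft's outward direction is 32 degrees from vertical, towards the worker: (-0.530, 0, 0.848) in the stand's axes. Black wheel, 180 mm outer diameter; rim 16 mm thick radially (mean radius 82 mm) and 26 mm deep along the shaft, 50 mm clear behind it
- wheel_spoke (a point): point at mid-depth of the rim, at mean radius, where one of the three spokes meets it; turns with the wheel. The flat spokes, 120 degrees apart, are 14 mm wide and lie 7 to 15 mm behind the rim's mid-depth. At joint 0 this spoke points up the slope, away from the worker: (0.848, 0, 0.530) in the stand's axes
- wheel (a joint): turn of the handwheel, rad: grows clockwise as the worker sees it from in front and above; starts between 0 and 1.1, ends at a stop at 7.5 (kettle upright). Takes about 4 N at the rim and stays where it is left
- kettle (a joint): tilt of the kettle, rad: 0 = tipped fully forwards (69 degrees), 1.2 = upright against its stop; driven only by the wheel (0.16 of the wheel's turn)
- kettle_mouth (a point): centre of the kettle's mouth, level with its rim; moves with the kettle (when upright it is straight above the stand's origin, 230 mm above the bench). The steel kettle is 206 mm across outside and 194 mm inside, 180 mm deep
- lock_hole (a point): centre of the outer face of the 18 mm hole (3 mm chamfer) in the kettle's locking arm, a dark steel bar 44 mm wide, 14 mm thick, on the left end of the trunnion; moves with the kettle. Hole parallel to the stand's y, 60 mm from the trunnion axis, 22 mm from the arm's free end. Kettle upright: arm points up, hole at (0, 192, 230) mm from the stand's origin, in line with the column's hole
- column_hole (a point): centre of the mouth of the 18 mm hole (3 mm chamfer) through the left column, on its outer (left) face, 35 mm under the column's top; it runs 45 mm along the stand's -y. Axes as the stand. A 3 mm gap separates this face from the locking arm when the kettle is upright
- pin: plain dark steel lock pin lying flat on the bench, 99 mm long: shank 14 mm thick, at one end a cross-bar 60 mm long and 14 mm thick. Origin on the shank's axis 32 mm from the cross-bar's axis (grip here, across the shank); x along the shank to the tip, y along the cross-bar. Starts with the tip pointing to the right (-y), within half a radian. 0.16 kg
- pin_tip (a point): the tip of the pin, 60 mm from its origin along x; the last 12 mm taper from 14 to 5 mm
- lid: round aluminium lid 216 mm across, on the bench right way up; origin at the centre of its underside. A plug 176 mm across, 12 mm high, drops into the kettle's mouth and the flange above rests on the rim: seated, the origin is 12 mm below the mouth. Black knob in the centre, 36 mm thick from 38 to 60 mm above the origin, top at 65 mm. About 0.45 kg
- loaf: bystander: a loaf of bread 100 x 190 x 75 mm
- jug: bystander: a white plastic jug 110 mm across and 130 mm high, with a handle
- scraper: bystander: a dough scraper 130 mm long with a white handle
Things that resemble listed ones, but are neither listed nor needed, are in the scene too. Leave any purple or yellow look-alike of the pin alone.

How it is judged:
On the way, in this order (a step that is already met when the one before it is completed fails the run):
1. the kettle stands upright (value of joint kettle above 1.165 rad), for 0.2 s.
2. the lock pin goes through the arm into the column (y of pin_tip in the frame of column_hole below -0.012 m and x of pin_tip in the frame of column_hole between -0.009 and 0.009 m and z of pin_tip in the frame of column_hole between -0.009 and 0.009 m and angle between the x axis of pin and the y axis of stand, either way round below 0.4 rad), for 0.2 s.
At the end, for the whole second after the job is handed in: The kettle is upright (within 2 degrees of its stop); the lock pin sits in the locking arm with its tip at least 12 mm inside the column's hole; the lid lies level on the kettle with its plug in the mouth (flange on the rim within 4 mm); pin and lid are at rest (all of step 2 and value of joint kettle above 1.165 rad and horizontal distance between lid and kettle_mouth below 0.013 m and z of lid in the frame of kettle_mouth between -0.016 and -0.008 m and angle between lid's own z axis and vertical below 0.06 rad and linear speed of each of lid, pin below 0.02 m/s); the robot touches nothing.
It fails at once if a bystander (loaf, jug or scraper) is pushed more than 30 mm (distance of any of loaf, jug, scraper from where it was at the start of the episode above 0.03 m).
It also fails if it takes over 72 s, if anything falls off the work surface, if the arm or the gripper's body presses on something with over 40 N, if the wrist force passes 120 N, or if a joint passes its speed limit or range.

ROBOT

A 6-joint arm with a two-finger parallel gripper is mounted at the origin on the work surface. World frame = base frame: x ahead of the robot, y to its left, z up, the work surface at z = 0. Lengths are in m, angles in rad, forces in N, time in s.
With the tool pointing down it reaches from about 0.35 to 0.925 m from the base axis. Payload 6.4 kg.
Tool frame: the origin (TCP) lies midway between the tips of the shut fingers; the grasp point (between the pads) lies 19 mm behind it; z points along the fingers, y is the line along which they close (so a half turn about z gives the same grasp; the last joint's range is limited). The gripper opens to 94 mm and grips with 3 to 60 N. Pads are 16 mm wide; open, the fingers measure 119 mm over their backs; the gripper's body (75 mm by 177 mm) begins 78 mm behind the grasp point.
Start: joints at [-1.396, 0.245, 1.558, -0, 1.339, -0.174], TCP at [0.222, -0.611, 0.205] pointing down, gripper open.
Joint ranges: [-3.13, 3.13], [-1.02, 2.26], [0.13, 2.54], [-0.95, 4.09], [0.21, 2.88], [-2.74, 2.74]. Speed limits (rad/s): [2.57, 2.57, 3.14, 3.14, 3.14, 3.14].

INTERFACE

Orientations are given as a rotation vector (axis times angle).
In Python, from workcell import manip, cams gives the robot as it stands.
- The arm moves only by the tool arm_command, never from a script. Its argument "moves" is a list of rows, each a list of 2 entries, a list of its own where there are three numbers: the shift along the tool's x, y, z in m, then the turn about the tool's z in degrees. In form: [[[tx, ty, tz], spin], ...]. A call has 1 to 20 rows; each row shifts and turns the commanded pose from where the row before left it, along the tool's axes as they then stand; what a row does not reach is not made up. A row lasts 1/10 s, in which the tool goes at most 50 mm and 8.59 degrees, less where a joint would pass 70% of its speed; a pose out of reach is approached as far as the arm can. A call with a gripper value outside its range is refused whole. "gripper" is the finger opening in m, from 0 to 0.094, set as the call begins (left out, the last holds). The fingers move at their own pace and stop on an object; "squeeze" is the grip in N (left out, the last holds). Time passes only in rows, so rows that do not move let the fingers close. It gives the time, the measured TCP pose, the force, the opening and the grip force at its end, in the units of the state.
- manip.get_obs(): the state, without advancing time (a new reading comes with each control period).
- cams.get_image(name): name is "side" or "top"; returns a dict with "image" (480x640x3 uint8, red, green, blue), "fovy" (degrees; the focal length in pixels is half the picture's height over the tangent of half this angle, whatever the lens; pixels are square), "cx", "cy" (the principal point, pixels), "xyz" and "orientation" of the camera in the world. Camera axes: x right, y down, z forward; pixel columns grow to the right and rows downward; lengths in m; the calibration is good to about 2 mm. A picture is of the moment at which its call begins. There is no depth.
- manip.close_job(): hands the job in; it is judged then, once.
The state is a dict: "clock": time; "q": joint angles; "joint_vel": joint speeds; "joint_efforts": joint torques, N m; "position": TCP position; "tcp_rot": TCP orientation; "ft_force": force on the tool from outside, world axes, zero at the start; "moment": the same for the moment, N m; "opening": opening from 0.0 (shut) to 1.0 (fully open); "grip_force": force on a finger pad.
Only numpy, scipy, OpenCV 4.12 (cv2) and the standard library are available. Lean on these libraries where they do the work, as an engineer would, in place of code of your own. Each camera call takes 0.05 s, during which the arm holds its last target. There are 200 camera calls.

## Working session

There is one attempt and no reset: what is moved stays moved. The work goes in short steps, Python scripts to look and compute and a tool call to move; the robot and the scene stay as the last step left them, time stands still between calls to the robot, and variables do not carry over. Pictures are saved under pics/ and viewed, at most 14 in all, crops included, and the job is handed in when it is done.

Besides the shell and the picture viewer there is one more tool, called after "Emit:" as a command line: name --argument value ..., lists and objects as JSON in quotes. arm_command: Moves the arm, as the interface text tells. Its arguments: {"type":"object","properties":{"moves":{"type":"array"},"gripper":{"type":"number"},"squeeze":{"type":"number"}},"required":["moves"]}

```bash
ls; mkdir -p pics; python3 - <<'E'
from workcell import manip, cams
import cv2
o=manip.get_obs();print(o)
for n in("top","side"):
    d=cams.get_image(n);print({k:v for k,v in d.items() if k!="image"});cv2.imwrite(f"pics/{n}0.png",d["image"][:,:,::-1])
E
```

```text
pics
{'clock': 0.0, 'q': array([-1.39608115e+00,  2.45815198e-01,  1.55901656e+00,  7.21097748e-06,
        1.33863136e+00, -1.74126898e-01]), 'joint_vel': array([ 0.00071868, -0.00072691,  0.00029854,  0.00158996, -0.00048745,
        0.00059644]), 'joint_efforts': array([-1.62061751e-03, -4.15824115e+01, -3.14603233e+01,  6.84380997e-02,
        3.31770850e-02, -1.55216326e-04]), 'position': array([ 0.22206352, -0.6102647 ,  0.20434325]), 'tcp_rot': array([-3.09208419e+00, -5.44858498e-01, -1.01503828e-05]), 'ft_force': array([-0.37476647,  0.07272886, -0.16399584]), 'moment': array([-0.00864723,  0.00504951,  0.06215118]), 'grip_force': 0.0, 'opening': 1.0007588568971217}
{'fovy': 55.653289606839024, 'cx': 318.3166194445372, 'cy': 234.67944257392213, 'xyz': array([ 0.405258  , -0.02463871,  1.32469709]), 'orientation': array([-2.15756912,  2.19275846, -0.05507481])}
{'fovy': 51.17750698928024, 'cx': 325.8794194986197, 'cy': 241.555357889695, 'xyz': array([0.29970935, 1.11191782, 0.7740043 ]), 'orientation': array([-0.21277675,  2.62024584, -1.55513401])}
```

View pics/top0.png

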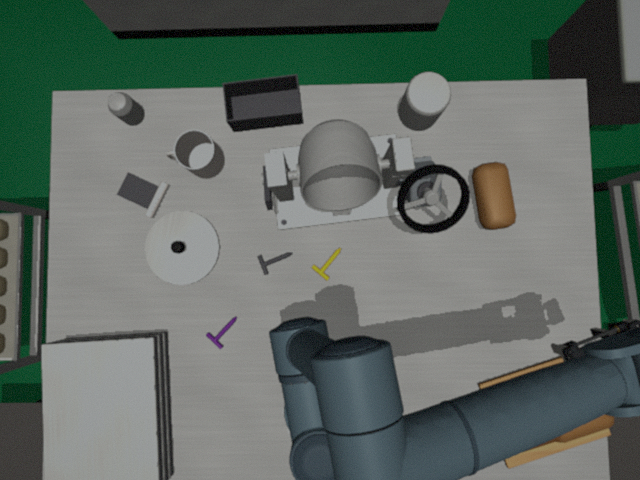

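View pics/side0.png

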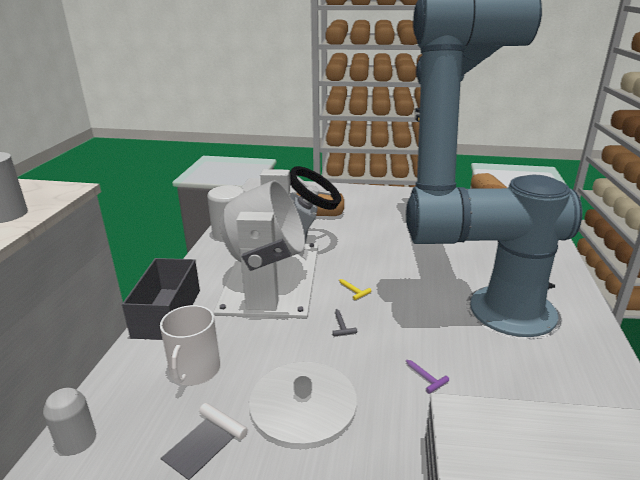

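The top view shows the stand at about (340,180), the wheel at (433,198), the grey pin at (275,262) with its tip to the right, the lid knob at (178,247) and the loaf at (494,195). The side view shows the tipped kettle, with the locking arm at (265,255).

```bash
cat > h.py <<'E'
import numpy as np, cv2
from scipy.spatial.transform import Rotation as R
from workcell import manip, cams
def get(n):
    d=cams.get_image(n); d['f']=240/np.tan(np.radians(d['fovy'])/2); d['R']=R.from_rotvec(d['orientation']).as_matrix(); return d
def ray(d,p):
    return d['R']@np.array([(p[0]-d['cx'])/d['f'],(p[1]-d['cy'])/d['f'],1.])
def onz(d,p,z):
    r=ray(d,p); return d['xyz']+r*(z-d['xyz'][2])/r[2]
def proj(d,P):
    c=d['R'].T@(np.asarray(P)-d['xyz']); return c[:2]/c[2]*d['f']+[d['cx'],d['cy']]
def tri(a,pa,b,pb):
    u,v=ray(a,pa),ray(b,pb); s=np.linalg.lstsq(np.c_[u,-v],b['xyz']-a['xyz'],rcond=None)[0]
    A,B=a['xyz']+u*s[0],b['xyz']+v*s[1]; return (A+B)/2,np.linalg.norm(A-B)
E
python3 - <<'E'
from h import *
t=get('top');s=get('side')
# black wheel: outer contour
for d,n,x0,x1,y0,y1 in((t,'t',385,480,155,240),(s,'s',280,350,155,220)):
    g=d['image'].max(2)[y0:y1,x0:x1]; m=(g<45).astype(np.uint8)
    k,l,st,_=cv2.connectedComponentsWithStats(m); i=1+st[1:,4].argmax()
    c=max(cv2.findContours((l==i).astype(np.uint8),0,1)[0],key=cv2.contourArea)
    print(n,st[i],cv2.fitEllipse(cv2.convexHull(c)+[[x0,y0]]))
a=cv2.resize(t['image'][120:240,255:475],None,fx=3.6,fy=3.6,interpolation=2)[:,:792]
b=t['image'][205:300,135:300]; b=cv2.resize(b,None,fx=2.4,fy=1.7)[:160]
c=a
cv2.imwrite('pics/a.png',c[:,:,::-1])
b=cv2.resize(s['image'][160:350,205:400],None,fx=3.1,fy=3.1,interpolation=2)
cv2.imwrite('pics/b.png',b[:,:,::-1])
E
```

```text
t [  11    9   73   69 1506] ((431.16937255859375, 198.0261688232422), (66.907470703125, 75.20124053955078), 79.69178009033203)
s [ 10  12  51  43 966] ((314.2972412109375, 187.88438415527344), (28.839189529418945, 59.312782287597656), 124.96984100341797)
```

View pics/a.png

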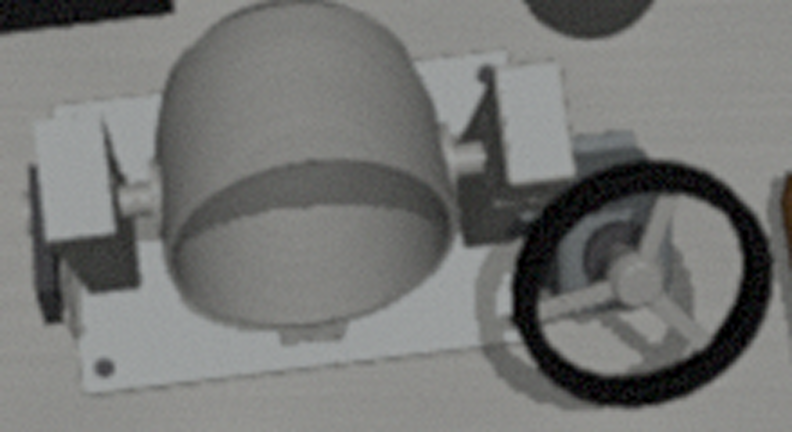

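View pics/b.png

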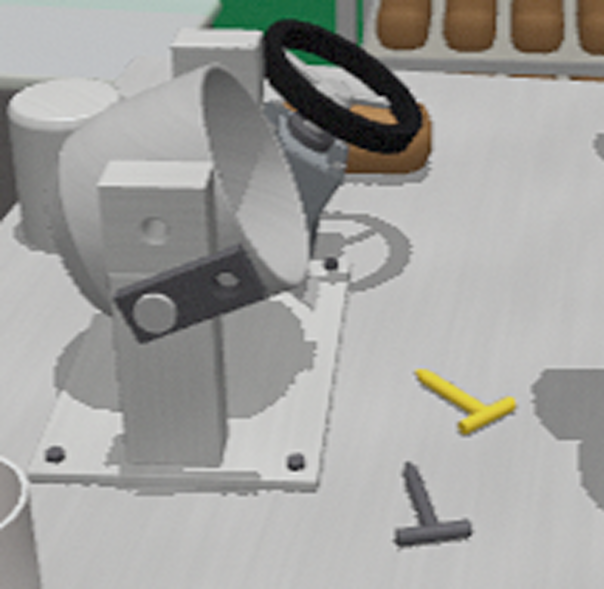

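The crops show the column tops, the column hole at b(153,229), the hub at a(635,280), and spokes ending at a(665,200), a(540,306) and a(703,340). Next I'll fit the stand, wheel angle, pin and lid.

```bash
cat > m1.py <<'E'
from h import *
from scipy.optimize import least_squares
t=get('top');s=get('side')
A=lambda p:np.array(p)/3.6+[255,120]-.36
B=lambda p:np.array(p)/3.1+[205,160]-.34
obs=[(t,A(p),P) for p,P in [((36,122),(40,175,265)),((103,117),(40,130,265)),((115,232),(-40,130,265)),((48,241),(-40,175,265)),
 ((497,67),(40,-130,265)),((562,63),(40,-175,265)),((576,178),(-40,-175,265)),((509,185),(-40,-130,265))]]
obs+=[(s,B((153,229)),(0,175,230)),(s,B((99,186)),(40,175,265)),(s,B((211,190)),(-40,175,265)),
 (t,(431.2,198.0),(-108,-225,185)),(s,(314.3,187.9),(-108,-225,185))]
W=lambda v,P:R.from_euler('z',v[2]).apply(np.array(P)/1000.)+[v[0],v[1],0]
f=lambda v:np.concatenate([proj(d,W(v,P))-p for d,p,P in obs])
r=least_squares(f,[.55,-.05,.1],loss='soft_l1');v=r.x
print('stand',v.round(4));print(f(v).reshape(-1,2).round(1).tolist())
np.save('stand.npy',v)
# spokes
n=np.array([-.530,0,.848]);u=np.array([.848,0,.530]);hub=np.array([-108,-225,185.])-11*n
w=np.cross(u,n)  # clockwise seen from outside: u -> w
for p in [(665,200),(540,306),(703,340)]:
    q=ray(t,A(p)); q=R.from_euler('z',-v[2]).apply(q); o=R.from_euler('z',-v[2]).apply(t['xyz']-[v[0],v[1],0])*1000
    X=o+q*((hub-o)@n)/(q@n)-hub; print('spoke ang',np.degrees(np.arctan2(X@w,X@u)),np.linalg.norm(X),w)
# pin & lid knob
im=t['image'].astype(int)
def mask(d,x0,x1,y0,y1,thr):
    g=d['image'].max(2); m=np.zeros_like(g); m[y0:y1,x0:x1]=(g[y0:y1,x0:x1]<thr); 
    k,l,st,ce=cv2.connectedComponentsWithStats(m); i=1+st[1:,4].argmax(); return l==i,st[i],ce[i]
m,st,ce=mask(t,250,300,245,280,110);print('pin px',st,ce)
ys,xs=np.nonzero(m);P=np.array([onz(t,(x,y),.007)[:2] for x,y in zip(xs,ys)])
c=P.mean(0);U=np.linalg.svd(P-c)[2];a=U[0]*np.sign(-U[0][1]);q=(P-c)@a;l=(P-c)@np.array([-a[1],a[0]])
print('pin c',c,'dir',a,'yaw',np.degrees(np.arctan2(a[1],a[0])),'ext',q.min(),q.max(),'origin',c+a*(q.max()-.06), c+a*(q.min()+.039),l.min(),l.max())
m,st,ce=mask(t,160,200,230,262,70);print('knob px',st,ce,onz(t,ce,.055))
m2,st,c2=mask(s,285,320,370,400,110);print('knob side',st,c2,tri(t,ce,s,c2))
# lid rim ellipse, top
g=cv2.cvtColor(t['image'],cv2.COLOR_RGB2GRAY);c=cv2.HoughCircles(g[200:295,135:230],cv2.HOUGH_GRADIENT,1,50,param1=80,param2=15,minRadius=32,maxRadius=42)
print('lid',c, onz(t,c[0,0,:2]+[135,200],.016))
E
python3 m1.py
```

```text
stand [ 0.6538 -0.0559  0.1036]
[[-0.5, 0.3], [-0.3, -0.6], [0.2, 0.6], [-0.1, 0.4], [-0.7, -0.2], [0.1, -1.4], [0.8, -0.2], [0.4, 0.2], [0.4, 0.5], [-0.4, 0.5], [-2.1, 0.1], [1.6, 1.9], [0.3, -0.6]]
spoke ang 17.732727853504727 62.45847535480708 [ 0.       -1.000004  0.      ]
spoke ang -97.46124176524361 69.47590056244658 [ 0.       -1.000004  0.      ]
spoke ang 137.08658302635573 70.22860875360577 [ 0.       -1.000004  0.      ]
pin px [258 252  35  23 244] [271.45081967 260.93442623]
pin c [0.42540104 0.13884907] dir [ 0.37597004 -0.92663182] yaw -67.91572019578531 ext -0.034866242109184535 0.06382467096987038 origin [0.426839   0.13530501] [0.42695521 0.1350186 ] -0.029844544519572327 0.0300446978227223
knob px [171 242  14  11 123] [177.89430894 246.74796748] [0.46864942 0.39636736 0.055     ]
knob side [296 376  10   4  12] [300.41666667 377.41666667] (array([0.47027806, 0.39263847, 0.067439  ]), np.float64(0.00454500636668057))
lid [[[45.5 44.5 39.1]]] [0.47699754 0.40173464 0.016     ]
```

```bash
cat > g.py <<'E'
from h import *
v=np.load('stand.npy')
Rs=R.from_euler('z',v[2])
n=np.array([-.530,0,.848]);u=np.array([.848,0,.530]);w=np.array([0,-1,0.])
def W(P): return Rs.apply(np.array(P)/1000.)+[v[0],v[1],0]
def S(X): return Rs.inv().apply(np.array(X)-[v[0],v[1],0])*1000
def fing(th,r=45,dz=14):
    th=np.radians(th); return np.array([-108,-225,185.])-11*n-3*u+r*(np.cos(th)*u+np.sin(th)*w)-[0,0,dz]
def state():
    o=manip.get_obs(); M=R.from_rotvec(o['tcp_rot']).as_matrix(); return o,M
def yaws(M): # world heading of tool y, deg
    return np.degrees(np.arctan2(M[1,1],M[0,1])),np.degrees(np.arctan2(M[1,0],M[0,0]))
E
python3 - <<'E'
from g import *
o,M=state(); print('tool y,x heading',yaws(M),'stand yaw',np.degrees(v[2]),'q6',o['q'][5])
print('stand pos now',S(o['position']))
for th in (79,): print(th,fing(th),W(fing(th)))
p=fing(79);p[2]=290
print('delta in tool axes now (mm)',M.T@(W(p)-o['position'])*1000)
E
```

```text
tool y,x heading (np.float64(-70.0174725079685), np.float64(19.982523952600445)) stand yaw 5.933229077134108 q6 -0.17408242685752248
stand pos now [-486.68593775 -507.16565495  205.0906382 ]
79 [ -97.43272874 -269.17322326  164.63279454] [ 0.58467193 -0.33372715  0.16463279]
delta in tool axes now (mm) [ 435.39206439 -136.43346391  -84.78041156]
```

Emit:
arm_command --moves '[[[0,0,-0.03],7],[[0,0,-0.03],7.05],[[0,0,-0.025],0],[[0.0278,-0.017,0],0],[[0.0278,-0.017,0],0],[[0.0278,-0.017,0],0],[[0.0278,-0.017,0],0],[[0.0278,-0.017,0],0],[[0.0278,-0.017,0],0],[[0.0278,-0.017,0],0],[[0.0278,-0.017,0],0],[[0.0278,-0.017,0],0],[[0.0278,-0.017,0],0],[[0.0278,-0.017,0],0],[[0.0278,-0.017,0],0],[[0.0278,-0.017,0],0],[[0.0278,-0.017,0],0],[[0,0,0],0],[[0,0,0],0]]' --gripper 0

```text
clock: 2.2
position: [0.5847, -0.3337, 0.2902]
tcp_rot: [3.137, 0.164, -0.001]
ft_force: [-0.3, 0.4, -0.5]
opening: 0.005
grip_force: 0.0
```

```bash
python3 - <<'E'
from g import *
o,M=state(); print(o['clock'],yaws(M),S(o['position']),o['ft_force'],o['opening'],'need',fing(79))
t=get('top')['image'][110:260,370:500];s=get('side')['image'][110:260,250:380]
im=np.hstack([cv2.resize(x,None,fx=3,fy=3) for x in (t,s)]);cv2.imwrite('pics/c.png',im[:,:,::-1])
E
```

```text
2.2 (np.float64(-84.00487287357103), np.float64(5.995127784996439)) [ -97.39760772 -269.102424    290.17831539] [-0.33666908  0.39443889 -0.45637109] 0.005147049251980232 need [ -97.43272874 -269.17322326  164.63279454]
```

View pics/c.png

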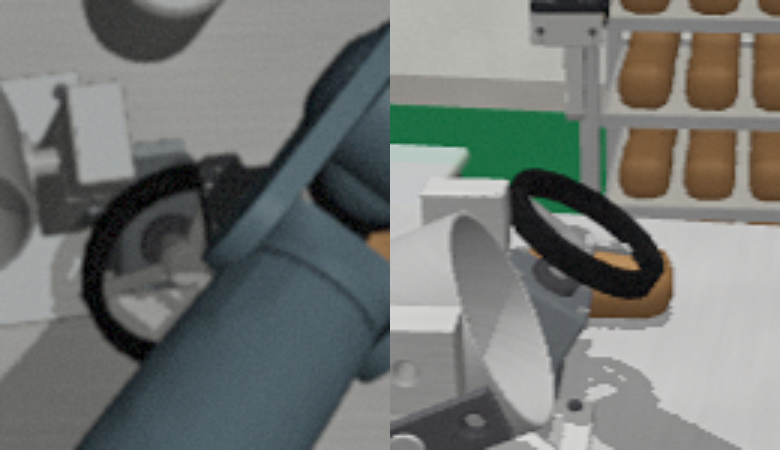

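The picture shows the shut fingers hanging over the right part of the wheel with the ring clear (side-view fingertip near crop (583,165)). Descending.

Emit:
arm_command --moves '[[[0,0,0.025],0],[[0,0,0.025],0],[[0,0,0.025],0],[[0,0,0.02],0],[[0,0,0.015],0],[[0,0,0.0155],0],[[0,0,0],0]]'

```text
clock: 3.0
position: [0.5833, -0.3336, 0.1625]
tcp_rot: [-3.135, -0.161, 0.005]
ft_force: [-0.4, 0.7, 0.1]
opening: 0.006
grip_force: 0.0
```

```bash
python3 - <<'E'
from g import *
# per-step table in tool axes (tool x = stand x, tool y = -stand y, tool z = -z), m
th=79
L=[]
for k in range(50):
    a,b=fing(th+9*k),fing(th+9*k+9); d=(b-a)/1000; L.append([[round(d[0],4),round(-d[1],4),round(-d[2],4)],0])
for i in range(0,50,20): print(L[i:i+20])
E
```

```text
[[[np.float64(-0.0059), np.float64(0.0008), np.float64(0.0037)], 0], [[np.float64(-0.006), np.float64(-0.0003), np.float64(0.0037)], 0], [[np.float64(-0.0059), np.float64(-0.0014), np.float64(0.0037)], 0], [[np.float64(-0.0056), np.float64(-0.0025), np.float64(0.0035)], 0], [[np.float64(-0.0052), np.float64(-0.0035), np.float64(0.0033)], 0], [[np.float64(-0.0047), np.float64(-0.0044), np.float64(0.0029)], 0], [[np.float64(-0.004), np.float64(-0.0052), np.float64(0.0025)], 0], [[np.float64(-0.0033), np.float64(-0.0059), np.float64(0.0021)], 0], [[np.float64(-0.0025), np.float64(-0.0064), np.float64(0.0016)], 0], [[np.float64(-0.0016), np.float64(-0.0068), np.float64(0.001)], 0], [[np.float64(-0.0007), np.float64(-0.007), np.float64(0.0004)], 0], [[np.float64(0.0003), np.float64(-0.0071), np.float64(-0.0002)], 0], [[np.float64(0.0012), np.float64(-0.0069), np.float64(-0.0007)], 0], [[np.float64(0.0021), np.float64(-0.0066), np.float64(-0.0013)], 0], [[np.float64(0.0029), np.float64(-0.0061), np.float64(-0.0018)], 0], [[np.float64(0.0037), np.float64(-0.0055), np.float64(-0.0023)], 0], 
[... 1618 characters left out ...]
0.0036)], 0]]
[[[np.float64(-0.0059), np.float64(0.0008), np.float64(0.0037)], 0], [[np.float64(-0.006), np.float64(-0.0003), np.float64(0.0037)], 0], [[np.float64(-0.0059), np.float64(-0.0014), np.float64(0.0037)], 0], [[np.float64(-0.0056), np.float64(-0.0025), np.float64(0.0035)], 0], [[np.float64(-0.0052), np.float64(-0.0035), np.float64(0.0033)], 0], [[np.float64(-0.0047), np.float64(-0.0044), np.float64(0.0029)], 0], [[np.float64(-0.004), np.float64(-0.0052), np.float64(0.0025)], 0], [[np.float64(-0.0033), np.float64(-0.0059), np.float64(0.0021)], 0], [[np.float64(-0.0025), np.float64(-0.0064), np.float64(0.0016)], 0], [[np.float64(-0.0016), np.float64(-0.0068), np.float64(0.001)], 0]]
```

Emit:
arm_command --moves '[[[-0.0059,0.0008,0.0037],0],[[-0.006,-0.0003,0.0037],0],[[-0.0059,-0.0014,0.0037],0],[[-0.0056,-0.0025,0.0035],0],[[-0.0052,-0.0035,0.0033],0],[[-0.0047,-0.0044,0.0029],0],[[-0.004,-0.0052,0.0025],0],[[-0.0033,-0.0059,0.0021],0]]'

```text
clock: 3.8
position: [0.542, -0.3165, 0.1404]
tcp_rot: [3.135, 0.162, 0.002]
ft_force: [2.1, -4.0, 2.5]
opening: -0.0
grip_force: 2.0
```

```bash
python3 - <<'E'
from g import *
o,M=state(); print(o['clock'],S(o['position']),o['ft_force'],'need',fing(79+72))
t=get('top')['image'];s=get('side')['image']
im=np.hstack([cv2.resize(x,None,fx=3,fy=3) for x in (t[120:250,370:490],s[150:280,220:360])]);cv2.imwrite('pics/d.png',im[:,:,::-1])
E
```

```text
3.8 [-138.11254692 -247.59515194  140.43215691] [ 2.13244201 -3.97405851  2.54414662] need [-138.08948802 -246.81643291  139.22231998]
```

View pics/d.png

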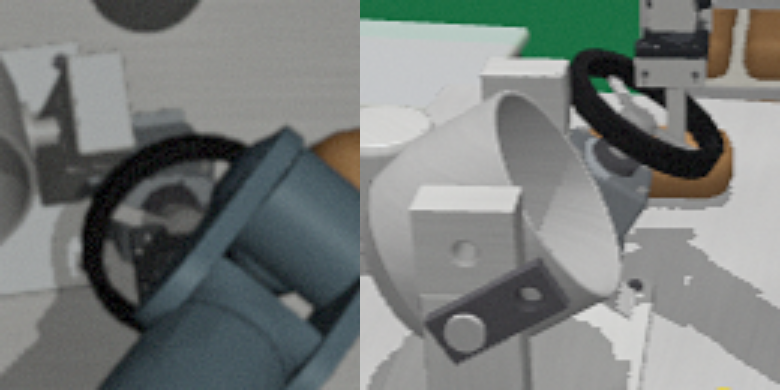

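The finger is inside the rim (side crop (678,120)) and pushing a spoke with about 5 N. Continuing the circle.

Emit:
arm_command --moves '[[[-0.0025,-0.0064,0.0016],0],[[-0.0016,-0.0068,0.001],0],[[-0.0007,-0.007,0.0004],0],[[0.0003,-0.0071,-0.0002],0],[[0.0012,-0.0069,-0.0007],0],[[0.0021,-0.0066,-0.0013],0],[[0.0029,-0.0061,-0.0018],0],[[0.0037,-0.0055,-0.0023],0],[[0.0044,-0.0048,-0.0028],0],[[0.005,-0.0039,-0.0031],0],[[0.0054,-0.0029,-0.0034],0],[[0.0058,-0.0019,-0.0036],0]]'

```text
clock: 5.1
position: [0.5576, -0.248, 0.1538]
tcp_rot: [-3.137, -0.163, 0.015]
ft_force: [-8.0, -6.8, -1.4]
opening: 0.007
grip_force: 4.0
```

Emit:
arm_command --moves '[[[0.0059,-0.0008,-0.0037],0],[[0.006,0.0003,-0.0037],0],[[0.0059,0.0014,-0.0037],0],[[0.0056,0.0025,-0.0035],0],[[0.0052,0.0035,-0.0033],0],[[0.0047,0.0044,-0.0029],0],[[0.004,0.0052,-0.0025],0],[[0.0033,0.0059,-0.0021],0],[[0.0025,0.0064,-0.0016],0],[[0.0016,0.0068,-0.001],0],[[0.0007,0.007,-0.0004],0],[[-0.0003,0.0071,0.0002],0],[[-0.0012,0.0069,0.0007],0],[[-0.0021,0.0066,0.0013],0],[[-0.0029,0.0061,0.0018],0],[[-0.0037,0.0055,0.0023],0],[[-0.0044,0.0048,0.0028],0],[[-0.005,0.0039,0.0031],0],[[-0.0054,0.0029,0.0034],0],[[-0.0058,0.0019,0.0036],0]]'

```text
clock: 7.1
position: [0.5873, -0.3302, 0.1645]
tcp_rot: [-3.131, -0.163, -0.01]
ft_force: [11.1, 6.5, 2.3]
opening: 0.006
grip_force: 5.0
```

```bash
python3 - <<'E'
from g import *
o,M=state(); print(o['clock'],S(o['position']),o['ft_force'],'need',fing(79))
t=get('top')['image'];s=get('side')['image']
im=np.hstack([cv2.resize(x,None,fx=2.6,fy=2.6) for x in (t[120:270,320:470],s[150:300,220:370])]);cv2.imwrite('pics/e.png',im[:,:,::-1])
E
```

```text
7.1 [ -94.44934013 -265.95155445  164.4745259 ] [11.07251546  6.49307807  2.34580608] need [ -97.43272874 -269.17322326  164.63279454]
```

View pics/e.png

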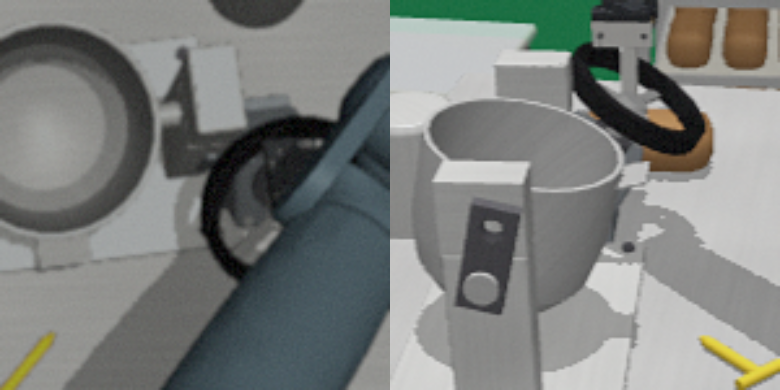

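The kettle is nearly upright, with the arm close to vertical at crop (488,257). I'll continue to the stop.

Emit:
arm_command --moves '[[[-0.0059,0.0008,0.0037],0],[[-0.006,-0.0003,0.0037],0],[[-0.0059,-0.0014,0.0037],0],[[-0.0056,-0.0025,0.0035],0],[[-0.0052,-0.0035,0.0033],0],[[-0.0047,-0.0044,0.0029],0],[[-0.004,-0.0052,0.0025],0],[[-0.0016,-0.003,0.0011],0]]'

```text
clock: 8.0
position: [0.5447, -0.3194, 0.1416]
tcp_rot: [3.134, 0.163, 0.004]
ft_force: [3.1, -4.8, 4.1]
opening: 0.006
grip_force: 2.8
```

Emit:
arm_command --moves '[[[-0.0016,-0.003,0.001],0],[[-0.0012,-0.0032,0.0008],0],[[0,0,0],0]]'

```text
clock: 8.3
position: [0.5411, -0.3136, 0.1397]
tcp_rot: [3.134, 0.162, 0.003]
ft_force: [1.9, -4.7, 4.0]
opening: 0.002
grip_force: 2.3
```

Emit:
arm_command --moves '[[[-0.001,-0.0033,0.0006],0],[[-0.0008,-0.0034,0.0005],0],[[-0.0005,-0.0035,0.0003],0],[[0,0,0],0]]'

```text
clock: 8.7
position: [0.5396, -0.308, 0.1395]
tcp_rot: [3.124, 0.16, 0.011]
ft_force: [8.2, -17.0, -0.9]
opening: 0.005
grip_force: 7.8
```

Emit:
arm_command --moves '[[[-0.0003,-0.0035,0.0002],0],[[0,-0.0035,0],0],[[0,0,0],0]]'

```text
clock: 9.0
position: [0.5396, -0.3078, 0.1398]
tcp_rot: [3.11, 0.158, 0.018]
ft_force: [12.2, -37.4, -11.2]
opening: 0.002
grip_force: 17.6
```

Emit:
arm_command --moves '[[[0,0.009,0],0],[[0,0.009,0],0],[[0,0,-0.03],0],[[0,0,-0.045],0],[[0,0,-0.045],0],[[0,0,-0.045],0],[[0,0,0],0]]'

```text
clock: 9.7
position: [0.5398, -0.3146, 0.3092]
tcp_rot: [3.131, 0.164, 0.011]
ft_force: [-0.0, -0.3, 1.2]
opening: 0.006
grip_force: 0.0
```

```bash
python3 - <<'E'
from g import *
o,M=state(); print(o['clock'],o['position'],yaws(M),o['q'],o['ft_force'])
s=get('side');t=get('top')
# kettle upright check: lock hole proj
print(proj(s,W((0,192,230))),proj(s,W((0,199,170))))
x,y=proj(s,W((0,192,230))).astype(int)
im=cv2.resize(s['image'][150:350,200:400],None,fx=2.9,fy=2.9);cv2.imwrite('pics/f.png',im[:,:,::-1])
a=np.array([.376,-.9266,0]);T=np.array([.4269,.1352,.1])
print('to pin hover in tool axes now',M.T@(T-o['position']))
E
```

```text
9.7 [ 0.53983089 -0.31458473  0.30924587] (np.float64(-84.02178372987362), np.float64(5.980857427706861)) [-7.09018979e-01  1.15192174e-01  1.51748722e+00  3.87021709e-04
  1.49931790e+00  7.57388954e-01] [-0.02074154 -0.25801132  1.20632543]
[253.08840549 237.49927145] [254.40339147 261.42316138]
to pin hover in tool axes now [-0.0668869  -0.46049344  0.20570721]
```

View pics/f.png

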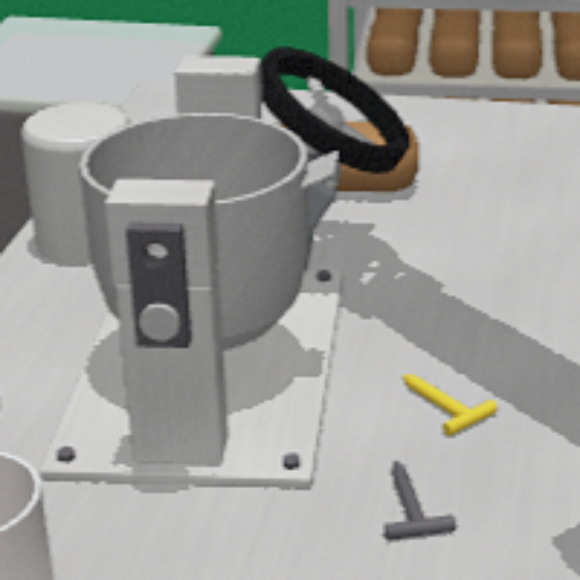

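The kettle is upright, with the arm vertical and aligned with the column (hole at crop (157,250)). Now I'll go for the pin.

Emit:
arm_command --moves '[[[-0.0056,-0.0384,0],0],[[-0.0056,-0.0384,0],0],[[-0.0056,-0.0384,0],0],[[-0.0056,-0.0384,0],0],[[-0.0056,-0.0384,0],0],[[-0.0056,-0.0384,0],0],[[-0.0056,-0.0384,0],0],[[-0.0056,-0.0384,0],0],[[-0.0056,-0.0384,0],0],[[-0.0056,-0.0384,0],0],[[-0.0056,-0.0384,0],0],[[-0.0053,-0.0381,0],0],[[0,0,0],0]]' --gripper 0.05

```text
clock: 11.1
position: [0.4211, 0.1405, 0.2991]
tcp_rot: [-3.136, -0.172, 0.01]
ft_force: [0.1, -0.4, -0.4]
opening: 0.531
grip_force: 0.0
```

Emit:
arm_command --moves '[[[0,0,0.016],-8.2],[[0,0,0.016],-8.2],[[0,0,0.016],-8.2],[[0,0,0.016],-8.2],[[0,0,0.016],-8.2],[[0,0,0.016],-8.2],[[0,0,0.016],-8.2],[[0,0,0.016],-8.2],[[0,0,0.016],-8.2],[[0,0,0.016],-8.2],[[0,0,0.016],-8.2],[[0,0,0.016],-8.2],[[0,0,0.0137],-7.7],[[0,0,0],0],[[0,0,0],0]]'

```text
clock: 12.6
position: [0.4227, 0.1369, 0.0953]
tcp_rot: [-1.759, -2.6, 0.003]
ft_force: [0.4, -0.6, 0.5]
opening: 0.533
grip_force: 0.0
```

```bash
python3 - <<'E'
from g import *
o,M=state(); print(o['clock'],o['position'],yaws(M),o['opening'])
print('to grasp, tool axes',M.T@(np.array([.4269,.1352,.002])-o['position']))
E
```

```text
12.6 [0.42271091 0.13685768 0.09526576] (np.float64(21.840601728875587), np.float64(111.84042150237492)) 0.5329258265392572
to grasp, tool axes [-0.00318885  0.00357002  0.09325173]
```

Emit:
arm_command --moves '[[[-0.0032,0.0036,0.03],-0.3],[[0,0,0.03],0],[[0,0,0.02],0],[[0,0,0.012],0],[[0,0,0],0],[[0,0,0],0]]'

```text
clock: 13.2
position: [0.4292, 0.1358, 0.0053]
tcp_rot: [1.75, 2.608, 0.001]
ft_force: [-0.2, 0.3, 0.7]
opening: 0.535
grip_force: 0.0
```

Emit:
arm_command --moves '[[[0,0,0],0],[[0,0,0],0],[[0,0,0],0],[[0,0,0],0],[[0,0,0],0],[[0,0,0],0]]' --gripper 0 --squeeze 35

```text
clock: 13.8
position: [0.4281, 0.1357, 0.0046]
tcp_rot: [-1.748, -2.609, 0.001]
ft_force: [-2.9, -0.4, 3.0]
opening: 0.138
grip_force: 35.0
```

Emit:
arm_command --moves '[[[0,0,-0.03],0],[[0,0,-0.045],0],[[0,0,-0.05],5.4],[[0,0,-0.05],5.4],[[0,0,-0.048],5.4],[[0,0,0],0],[[0,0,0],0]]'

```text
clock: 14.5
position: [0.4288, 0.1359, 0.2279]
tcp_rot: [2.098, 2.337, 0.002]
ft_force: [-1.6, 0.4, -2.2]
opening: 0.139
grip_force: 35.0
```

```bash
python3 - <<'E'
from g import *
o,M=state(); print(o['clock'],o['position'],S(o['position']),yaws(M),'want x heading',90+np.degrees(v[2]),o['opening'],o['grip_force'])
print('to preinsert',M.T@(W((0,275,228))-o['position']))
E
```

```text
14.5 [0.42879476 0.13585602 0.22794428] [-203.93433806  214.0073399   227.94427803] (np.float64(6.17236829348177), np.float64(96.17236809724791)) want x heading 95.93322907713411 0.13939358115523573 34.9990314245224
to preinsert [0.06014096 0.2041868  0.00037193]
```

Emit:
arm_command --moves '[[[0.03,0,0],0.2],[[0.03,0,0],0],[[0,0.03,0],0],[[0,0.035,0],0],[[0,0.035,0],0],[[0,0.035,0],0],[[0,0.035,0],0],[[0,0.034,0],0],[[0,0,0],0],[[0,0,0],0],[[0,0,0],0]]'

```text
clock: 15.6
position: [0.6234, 0.2165, 0.2255]
tcp_rot: [-2.101, -2.332, 0.004]
ft_force: [-0.2, -0.5, -1.7]
opening: 0.142
grip_force: 35.0
```

```bash
python3 - <<'E'
from g import *
o,M=state(); print(o['clock'],S(o['position']),yaws(M))
s=get('side');t=get('top')
cv2.imwrite('pics/raws.png',s['image'][:,:,::-1]);cv2.imwrite('pics/rawt.png',t['image'][:,:,::-1])
print('proj hole',proj(s,W((0,192,230))),'tip pred',proj(s,W(S(o['position'])+[0,-60,2.4])),'bar pred',proj(s,W(S(o['position'])+[0,32,2.4])))
print('top',proj(t,W(S(o['position'])+[0,-60,2.4])),proj(t,W(S(o['position'])+[0,32,2.4])),proj(t,W((0,192,252))))
a=cv2.resize(s['image'][190:290,200:300],None,fx=4,fy=4,interpolation=2);b=cv2.resize(t['image'][110:210,200:300],None,fx=4,fy=4,interpolation=2)
cv2.imwrite('pics/g.png',np.hstack([a,b])[:,:,::-1])
E
```

```text
15.6 [ -2.03800501 274.07130693 225.54118638] (np.float64(5.962047534020924), np.float64(95.96207393361696))
proj hole [253.08840549 237.49927145] tip pred [252.2146417  242.90697678] bar pred [243.93587062 263.88786967]
top [252.28942936 176.32551415] [215.09766911 180.88551629] [259.66058675 172.37391939]
```

View pics/g.png

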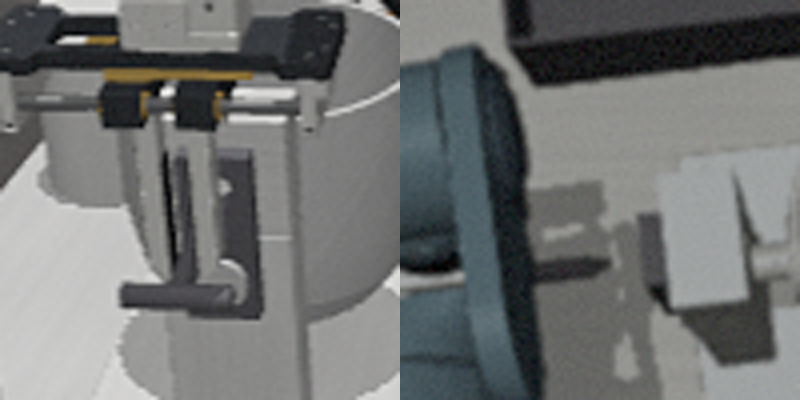

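In the top view the tip is at about (252,176), as predicted. In the side view the bar centre is at about (245,264), with the same +1 px offset as the hole. I'll make a small correction and then insert.

Emit:
arm_command --moves '[[[0,0.002,-0.003],0],[[0,0,0],0],[[-0.01,0,0],0],[[-0.008,0,0],0],[[-0.008,0,0],0],[[-0.007,0,0],0],[[0,0,0],0]]'

```text
clock: 16.4
position: [0.6302, 0.1826, 0.2299]
tcp_rot: [-2.105, -2.332, 0.002]
ft_force: [-0.2, -0.6, -2.8]
opening: 0.14
grip_force: 35.0
```

```bash
python3 - <<'E'
from g import *
o,M=state(); print(o['clock'],S(o['position']),yaws(M),o['ft_force'],Rs.inv().apply(o['ft_force']))
E
```

```text
16.4 [  1.18884363 239.7282201  229.93523964] (np.float64(5.854699149259471), np.float64(95.85473761963156)) [-0.18119588 -0.63071004 -2.81327245] [-0.24542134 -0.60860124 -2.81327245]
```

Emit:
arm_command --moves '[[[-0.004,-0.001,0.0015],0],[[-0.006,0,0],0],[[-0.006,0,0],0],[[-0.006,0,0],0],[[0,0,0],0]]'

```text
clock: 16.9
position: [0.632, 0.1611, 0.2291]
tcp_rot: [2.104, 2.332, 0.0]
ft_force: [-0.1, 0.4, -2.2]
opening: 0.138
grip_force: 35.0
```

```bash
python3 - <<'E'
from g import *
o,M=state(); print(o['clock'],S(o['position']),yaws(M),Rs.inv().apply(o['ft_force']))
E
```

```text
16.9 [  0.742211   218.09303708 229.1260957 ] (np.float64(5.880354226662992), np.float64(95.88034975955118)) [-0.06332471  0.42502187 -2.16641172]
```

Emit:
arm_command --moves '[[[-0.004,0,0.0005],0],[[-0.004,0,0],0],[[-0.003,0,0],0],[[0,0,0],0],[[0,0,0],0]]'

```text
clock: 17.4
position: [0.6328, 0.151, 0.2285]
tcp_rot: [-2.103, -2.333, -0.0]
ft_force: [0.4, 0.9, -1.8]
opening: 0.14
grip_force: 35.0
```

```bash
python3 - <<'E'
from g import *
o,M=state(); print(o['clock'],S(o['position']),yaws(M),Rs.inv().apply(o['ft_force']),o['opening'])
s=get('side');t=get('top')
a=cv2.resize(s['image'][190:290,200:300],None,fx=4,fy=4,interpolation=2);b=cv2.resize(t['image'][110:210,200:300],None,fx=4,fy=4,interpolation=2)
cv2.imwrite('pics/h.png',np.hstack([a,b])[:,:,::-1])
E
```

```text
17.4 [  0.56039419 207.96959091 228.4627548 ] (np.float64(5.930196718653792), np.float64(95.93019660000674)) [ 0.44236756  0.84366698 -1.80738387] 0.1403308762998709
```

View pics/h.png

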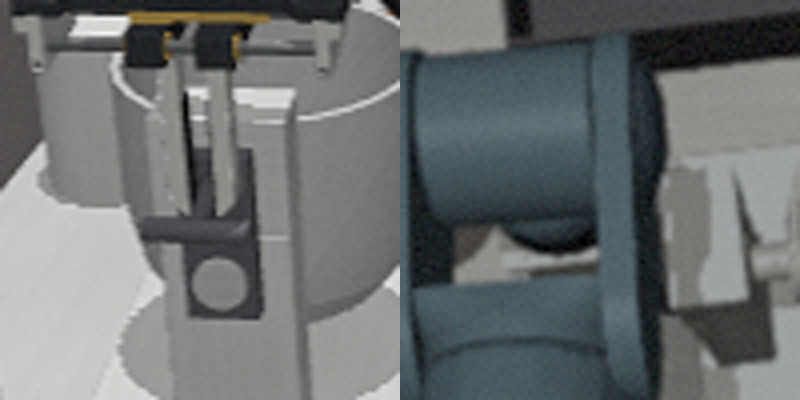

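The bar sits at side crop (195,230), right in front of the arm hole, and the shank has entered with no contact force. I'll release and rise, and measure the lid from the first pictures.

Emit:
arm_command --moves '[[[0,0,0],0],[[0,0,0],0],[[0,0,0],0],[[0,0,-0.02],0],[[0,0,-0.04],0],[[0,0,-0.04],0],[[0,0,0],0]]' --gripper 0.06

```text
clock: 18.2
position: [0.6355, 0.1513, 0.3366]
tcp_rot: [2.097, 2.327, 0.015]
ft_force: [0.3, -0.1, 1.2]
opening: 0.635
grip_force: 0.0
```

```bash
python3 - <<'E'
from g import *
t=get('top');s=get('side')
for d,f,x0,x1,y0,y1,nm in((t,'top0',130,235,195,300,'t'),(s,'side0',235,370,350,455,'s')):
    im=cv2.imread(f'pics/{f}.png');d['image']=im[:,:,::-1]
    g=cv2.GaussianBlur(im,(5,5),0)[y0:y1,x0:x1]; e=cv2.Canny(g,15,40)
    cs=[c for c in cv2.findContours(e,cv2.RETR_EXTERNAL,cv2.CHAIN_APPROX_NONE)[0] if len(c)>60]
    for c in cs:
        el=cv2.fitEllipse(cv2.convexHull(c)+[[x0,y0]]);print(nm,len(c),el,onz(d,el[0],.016))
b=cv2.imread('pics/side0.png').max(2)
m=(b[365:405,285:322]<125).astype(np.uint8);k,l,st,ce=cv2.connectedComponentsWithStats(m);i=1+st[1:,4].argmax()
p=ce[i]+[285,365];print('knob side',st[i],p,onz(s,p,.05))
o,M=state();print(o['clock'],o['position'],S(o['position']),yaws(M),o['q'])
# pin bar location now
x=proj(s,W((0,240,230)));print('bar pred',x)
im=s['image'];g=get('side')['image'];cv2.imwrite('pics/now.png',cv2.resize(g[190:290,200:300],None,fx=4,fy=4)[:,:,::-1])
E
```

```text
t 423 ((182.5997772216797, 247.2812957763672), (75.18704223632812, 77.71688842773438), 70.6255111694336) [0.46882445 0.39555795 0.016     ]
t 109 ((155.09463500976562, 206.59786987304688), (11.84174633026123, 30.346139907836914), 31.5570125579834) [0.58908261 0.47712239 0.016     ]
t 61 ((152.0912628173828, 214.37351989746094), (9.538555145263672, 13.952189445495605), 0.0) [0.56638878 0.4857202  0.016     ]
s 64 ((241.23951721191406, 434.5212707519531), (9.63499927520752, 16.433950424194336), 41.27771759033203) [0.56278692 0.50250453 0.016     ]
s 63 ((302.53857421875, 386.4938049316406), (20.16983413696289, 23.926734924316406), 175.84214782714844) [0.47539721 0.3652945  0.016     ]
s 415 ((302.7996520996094, 405.37060546875), (87.91564178466797, 110.76396942138672), 83.39907836914062) [0.46450301 0.41509893 0.016     ]
knob side [  9  11  18  22 291] [302.4467354  386.24398625] [0.46783304 0.39815351 0.05      ]
18.3 [0.63329742 0.15107761 0.32985617] [  1.04626209 208.00806392 329.85617487] (np.float64(5.937576956333494), np.float64(95.93755932035376)) [ 6.03568977e-02  1.74902381e-01  1.41491265e+00  6.58016943e-06
  1.54903201e+00 -4.32733500e-02]
bar pred [249.02339721 247.68052996]
```

Emit:
arm_command --moves '[[[0.0326,-0.0172,0],0],[[0.0326,-0.0172,0],0],[[0.0326,-0.0172,0],0],[[0.0326,-0.0172,0],0],[[0.0326,-0.0172,0],0],[[0.0326,-0.0172,0],0],[[0.0326,-0.0172,0],0],[[0.0325,-0.0173,0],0],[[0,0,0.04],0],[[0,0,0.045],0],[[0,0,0.045],0],[[0,0,0.04],0],[[0,0,0.03],0],[[0,0,0],0],[[0,0,0],0],[[0,0,0],0]]' --gripper 0.08

```text
clock: 19.95
position: [0.4699, 0.3966, 0.1304]
tcp_rot: [2.103, 2.333, 0.004]
ft_force: [0.6, 0.4, 0.2]
opening: 0.848
grip_force: 0.0
```

```bash
python3 - <<'E'
from g import *
o,M=state();print(o['clock'],o['position'],yaws(M))
print(M.T@(np.array([.469,.396,.037])-o['position']))
E
```

```text
19.95 [0.46992354 0.39664604 0.13036108] (np.float64(5.934174147434743), np.float64(95.93435337324306))
[-0.00065632 -0.00123499  0.0933574 ]
```

View pics/now.png

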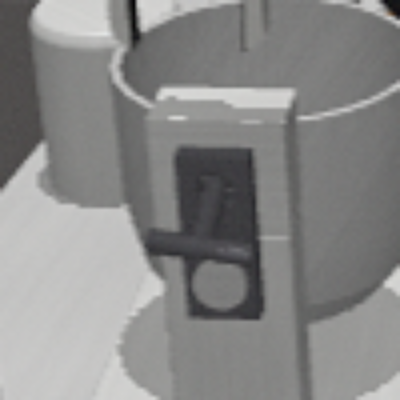

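The pin stays in the hole after release (bar at about crop (200,243), shank into the arm at (210,190)). Now the lid.

Emit:
arm_command --moves '[[[-0.0007,-0.0012,0.03],0],[[0,0,0.03],0],[[0,0,0.02],0],[[0,0,0.013],0],[[0,0,0],0],[[0,0,0],0]]'

```text
clock: 20.55
position: [0.4689, 0.3959, 0.0371]
tcp_rot: [2.103, 2.333, 0.004]
ft_force: [-0.7, -0.1, -0.3]
opening: 0.855
grip_force: 0.0
```

Emit:
arm_command --moves '[[[0,0,0],0],[[0,0,0],0],[[0,0,0],0],[[0,0,0],0],[[0,0,0],0],[[0,0,0],0],[[0,0,0],0],[[0,0,0],0]]' --gripper 0 --squeeze 40

```text
clock: 21.35
position: [0.4679, 0.3953, 0.0355]
tcp_rot: [2.104, 2.333, 0.0]
ft_force: [0.6, 0.1, -0.6]
opening: 0.372
grip_force: 40.0
```

```bash
python3 - <<'E'
from g import *
o,M=state();print(o['clock'],o['position'],S(o['position']),yaws(M),o['opening']*94,o['grip_force'],o['ft_force'])
print('travel',M.T@(W((0,0,300))-o['position']))
E
```

```text
21.35 [0.46790348 0.3952558  0.03548529] [-138.22111503  467.97487712   35.48529421] (np.float64(5.928567416699237), np.float64(95.92856836739796)) 35.00994265898568 39.99968438714859 [ 0.63705997  0.0997454  -0.61500346]
travel [-0.46794271  0.13831468 -0.26452271]
```

Emit:
arm_command --moves '[[[0,0,-0.02],0],[[0,0,-0.035],0],[[0,0,-0.045],0],[[0,0,-0.045],0],[[0,0,-0.045],0],[[0,0,-0.045],0],[[0,0,-0.04],0],[[0,0,-0.025],0],[[0,0,0],0],[[0,0,0],0]]'

```text
clock: 22.35
position: [0.4671, 0.3949, 0.3333]
tcp_rot: [-2.103, -2.333, 0.005]
ft_force: [-0.2, 0.8, -6.0]
opening: 0.371
grip_force: 40.0
```

Emit:
arm_command --moves '[[[-0.015,0.004,0],0],[[-0.025,0.0073,0],0],[[-0.03,0.009,0],0],[[-0.03,0.009,0],0],[[-0.03,0.009,0],0],[[-0.03,0.009,0],0],[[-0.03,0.009,0],0],[[-0.03,0.009,0],0],[[-0.03,0.009,0],0],[[-0.03,0.009,0],0],[[-0.03,0.009,0],0],[[-0.03,0.009,0],0],[[-0.03,0.009,0],0],[[-0.03,0.009,0],0],[[-0.028,0.008,0],0],[[-0.025,0.007,0],0],[[-0.015,0.004,0],0],[[0,0,0],0],[[0,0,0],0],[[0,0,0],0]]'

```text
clock: 24.35
position: [0.6533, -0.0549, 0.3351]
tcp_rot: [-2.101, -2.334, 0.0]
ft_force: [0.5, -0.2, -5.6]
opening: 0.37
grip_force: 40.0
```

```bash
python3 - <<'E'
from g import *
o,M=state();print(o['clock'],o['position'],S(o['position']),yaws(M),o['opening']*94,o['ft_force'])
print('travel',M.T@(W((0,0,253.5))-o['position']))
E
```

```text
24.35 [ 0.65330368 -0.05488169  0.33507351] [ -0.34454059   1.08405116 335.07350529] (np.float64(6.0021687969767346), np.float64(96.00214137552715)) 34.81411640748111 [ 0.54224146 -0.2180096  -5.55709417]
travel [-0.00113921  0.0004014   0.08157249]
```

Emit:
arm_command --moves '[[[-0.0015,0.0004,0.01],0],[[0,0,0.015],0],[[0,0,0.015],0],[[0,0,0.015],0],[[0,0,0.012],0],[[0,0,0.007],0],[[0,0,0.005],0],[[0,0,0.0015],0],[[0,0,0],0],[[0,0,0],0]]'

```text
clock: 25.35
position: [0.6547, -0.0575, 0.2558]
tcp_rot: [2.103, 2.332, 0.001]
ft_force: [-0.2, -0.0, -4.4]
opening: 0.368
grip_force: 40.0
```

```bash
python3 - <<'E'
from g import *
o,M=state();print(o['clock'],S(o['position']),yaws(M),o['opening']*94,o['ft_force'])
E
```

```text
25.35 [  0.76709736  -1.70099428 255.81625532] (np.float64(5.932275826754613), np.float64(95.93223615617565)) 34.57991488776353 [-0.21053207 -0.03932514 -4.40599393]
```

Emit:
arm_command --moves '[[[0,0,0.001],0],[[0,0,0.001],0],[[0,0,0],0],[[0,0,0],0]]'

```text
clock: 25.75
position: [0.6546, -0.0575, 0.2539]
tcp_rot: [2.103, 2.333, 0.001]
ft_force: [-1.1, -0.0, -0.3]
opening: 0.372
grip_force: 40.0
```

Emit:
arm_command --moves '[[[0,0,0],0],[[0,0,0],0],[[0,0,0],0],[[0,0,0],0],[[0,0,0],0],[[0,0,-0.02],0],[[0,0,-0.04],0],[[0,0,-0.045],0],[[0,0,-0.045],0],[[0,0,0],0],[[0,0,0],0]]' --gripper 0.08

```text
clock: 26.85
position: [0.6547, -0.0575, 0.4044]
tcp_rot: [2.102, 2.332, 0.002]
ft_force: [-0.8, 0.6, -1.9]
opening: 0.853
grip_force: 0.0
```

Emit:
arm_command --moves '[[[0,-0.03,-0.02],0],[[0,-0.04,0],0],[[0,-0.04,0],0],[[0,-0.04,0],0],[[0,-0.04,0],0],[[0,-0.03,0],0],[[0,0,0],0],[[0,0,0],0]]'

```text
clock: 27.65
position: [0.4351, -0.0801, 0.4214]
tcp_rot: [-2.103, -2.331, 0.001]
ft_force: [0.1, -0.7, -0.2]
opening: 0.85
grip_force: 0.0
```

```bash
python3 - <<'E'
from g import *
o,M=state();print(o['clock'],o['position'])
s=get('side');t=get('top')
p,q=proj(s,W((0,0,270))),proj(t,W((0,0,270)));print(p,q)
print('knob pred top/side',proj(s,W((0,0,218+50))),proj(t,W((0,0,218+50))))
a=cv2.resize(s['image'][150:300,190:340],None,fx=2.66,fy=2.66);b=cv2.resize(t['image'][110:260,260:410],None,fx=2.66,fy=2.66)
cv2.imwrite('pics/i.png',np.hstack([a,b])[:,:,::-1])
E
```

```text
27.65 [ 0.43508271 -0.08006912  0.42141646]
[265.83599234 189.18684487] [339.46043615 160.85292554]
knob pred top/side [265.88304185 189.89966025] [339.43898098 161.05066307]
```

View pics/i.png

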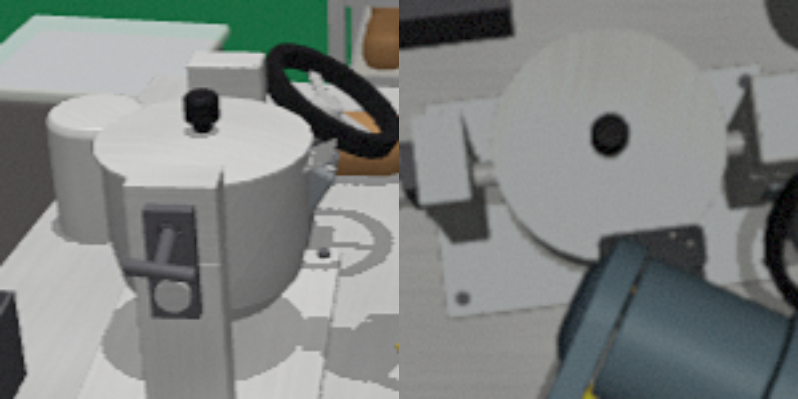

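The lid lies flat on the rim, with its knob at side (266,190) and top (339,160), as predicted. The pin is in place and the robot is clear, so I'm handing in.

```bash
python3 -c "
from workcell import manip
print(manip.close_job())"
```

```text
the job is handed in; nothing more can be done
None
```

The job is handed in at about 28 s of the 72 s allowed, verdict not shown: in the last pictures the kettle is upright, the pin is through the arm into the column (about 27 mm deep by the arm's position), and the lid lies level on the rim.

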